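Secure the press's pivot pin with its R-clip

TASK

Secure the pivot of the flat-bread press: push its pivot pin fully home, then take the R-clip out of the wooden block and push its straight leg down through the cross hole in the pin's free end until the bow springs over and seats round the pin, and let go of it. The hole leans a little toward you, so feel for it and turn it upright with the leg, and do not force anything: no push on the press, by hand or through the clip, of more than 30 N. Leave the other things on the worktop where they are.

Things in the scene. Friction and masses are not known exactly. Their poses are not given: they have to be found in the camera images.
- press: cast aluminium flat-bread press, fixed. Origin on the worktop under the middle of its pivot; x points from the pivot back over the two round plates (150 mm wide) and the folded lever, y along the pivot pin to the left, z up. Two upright cheeks (outer faces at y = -22 and +22 mm, 32 mm wide, tops 86 mm high) carry the steel pivot pin, 18 mm thick, axis 70 mm above the worktop
- hinge_pin (a joint): how far the pivot pin is pushed toward +y of the press, in m: starts between 0 and 0.010; 0.022 is fully home, its head then bearing solidly on the right-hand (-y) cheek. It slides against about 4 N of friction and stays where it is left
- pin_head (a point): centre of the outer face of the pin's round head (30 mm across, 8 mm thick), at the pin's -y end and facing -y of the press. Axes parallel to the press's
- pin_hole (a point): point on the pin's axis at its cross hole, 38 mm along y of the press once home (16 mm clear of the left cheek, 12 mm from the pin's free end). Hole 6.5 mm square, right through, edges barely broken. Axes as the press's whatever the hole's turn: the pin's end turns about the pin's axis, and the hole starts leaning to -x by 0.28 to 0.46 rad, unmeasured
- hole_top (a point): point 9 mm above pin_hole, top of the pin: where the hole's upper mouth lies if upright; leaning, it lies 2.5 to 4 mm off this point to the -x side of the press (that of the robot). The pin's end is held by friction (0.06 N m); it turns upright as a leg put some 4 mm into the mouth is carried sideways back over the axis, not if only pushed down. Axes as the press's
- clip: R-clip of 5 mm steel wire, about 60 g, loose, standing leg down in its block. Origin at the centre of its double-coil eye, 24 mm across and 10 mm thick along y: grip it there, closing along y. z up along the leg, x toward the bow. The straight leg runs down at x = -9.5 mm to a square-cut tip at z = -76 mm
- clip_seat (a point): point on the centre line of the clip's leg, 42 mm below the eye's centre and 34 mm above the tip, that lies at pin_hole when the bow has sprung over the pin. Axes as the clip's
- clip_bow (a joint): how far the clip's bow is sprung open, rad: 0 at rest, about 0.08 as its lip (51 mm below the eye) passes the widest part of the pin, under 0.02 once it has sprung over. Stiff spring: pushing it over takes about 15 N
- clip_block: fixed pale wooden block, 65 x 42 mm, 50 mm tall, origin on the worktop under the slot (along its x, 22 mm long, 7.5 mm wide, 44 mm deep) in which the clip stands, eye centre 82 mm above the worktop, bow toward +x; the clip lifts straight out
- salt_shaker: glass salt shaker with grey cap, 44 mm wide, 90 mm tall, loose, origin at the underside: a bystander
- tin_tomato: low food tin, 75 mm wide, 58 mm tall, loose, origin at the underside: a bystander
- garlic: garlic bulb, 60 mm wide, 58 mm tall, loose, origin at the underside: a bystander
- mug_3: white mug, 84 mm wide, 121 mm over the handle, 95 mm tall, loose, origin at the underside: a bystander
- lemon: lemon, 78 x 55 x 56 mm, loose, origin at the underside: a bystander
- dessert_spoon: steel spoon lying flat, 130 x 26 x 11 mm, loose, origin at the underside: a bystander

How it is judged:
By the outcome, as a careful person would: the job done as asked, in the order asked, and still so for the second after the job is handed in, with the robot touching nothing.
It also fails if it takes over 64 s, if anything falls off the work surface, if the arm or the gripper's body presses on something with over 40 N, if the wrist force passes 120 N, or if a joint passes its speed limit or range.

ROBOT

A 6-joint arm with a two-finger parallel gripper is mounted at the origin on a cart in front of the work surface, level with it; the furniture and walls round the work are solid. World frame = base frame: x ahead of the robot, y to its left, z up, the work surface at z = 0. Lengths are in mm, angles in degrees, forces in N, time in s.
With the tool pointing down it reaches from about 325 to 925 mm from the base axis. Payload 3.1 kg.
Tool frame: the origin (TCP) lies at the very end of the fingers, on their centre line; the grasp point (between the pads) lies grasp_offset behind it (grasp_offset is the distance from the TCP to the grasp point, in mm); z points along the fingers, y is the line along which they close (so a half turn about z gives the same grasp; the last joint's range is limited). The gripper opens to 85 mm and grips with 20 to 120 N. Pads are 22 mm wide; open, the fingers measure 114 mm over their backs; the gripper's body (76 mm by 85 mm) begins 54 mm behind the grasp point. The pads swing forward as they close: fully open they stand 13 mm farther back than shut.
Start: joints at [57.399, 12.427, 92.441, -0, 75.132, -6.429], TCP at [275.658, 560.938, 231.3] pointing down, gripper open.
Joint ranges: [-157.48, 157.48], [-44.54, 120.13], [17.64, 146.25], [-64.5, 244.5], [7.68, 150.69], [-147.95, 147.95]. Speed limits (degrees/s): [159.86, 159.86, 180, 180, 180, 180].

INTERFACE

Orientations are given as [roll, pitch, yaw] about the fixed x, y, z axes, in that order (R = Rz(yaw) Ry(pitch) Rx(roll)).
In Python, from station import * gives the robot as it stands. Calls block until the motion is done:
- goto(position, orientation): joint-space move of the TCP to a pose.
- move_l(position, attitude=None, speed=150): straight line of the TCP; attitude=None keeps the orientation; speed is the mean speed in mm/s.
- move_j(angles): joint-space move.
- grip(opening, squeeze=None): finger opening in mm; squeeze is the grip in N (None keeps the last); returns when the fingers have stopped.
- wait(seconds).
- solve_ik(position, orientation): joint angles nearest the present ones, or None.
- get_obs(): the state.
- get_image(name): name is "side" or "top" or "wrist"; returns the picture (400x640x3 uint8, red, green, blue); there is no depth.
- get_calibration(name): a dict with "fx", "fy", "cx", "cy" (pixels), "R" (3x3) and "t" (3): a world point X has camera coordinates R X + t; the wrist camera has in their place "mount" (4x4, takes a point from camera to tool coordinates, whose origin is the TCP and whose axes are the flange's). Camera axes: x right, y down, z forward; pixel columns grow to the right and rows downward; lengths in mm; the calibration is good to about 2 mm. A picture is of the moment at which its call begins: read the wrist's pose just before it. get_calibration takes no time and is no camera call.
A pose or a line that the arm cannot do raises Unreachable and nothing moves.
- sign_off(): hands the job in; it is judged then, once.
Trained networks look in the newest picture that a camera, given by its name, has taken for a name from the list of things; names that differ only in an ending like _2 or _b are one class to them, and where a whole thing is asked for, a point or a joint stands for the part that bears it (a point fixed in the world has none). Each returns a list of dicts, best first, with "score" (0 to 1); they miss things now and then, are a little off and sometimes report something else, mostly with a low value. They report only what shows in the picture. A call takes as long as a camera call.
- spot_in(name, camera): "extent" ([centre column, centre row, width, height] in pixels, round what is visible of it).
- regions_of(name, camera): "region" (400x640 bool, what is visible of it) and "extent" ([centre column, centre row, width, height] in pixels, round what is visible of it).
The state is a dict: "t": time; "joint_pos": joint angles; "qvel": joint speeds; "effort": joint torques, N m; "tcp_pos": TCP position; "ee_rot": TCP orientation; "wrist_force": force on the tool from outside, world axes, zero at the start; "moment": the same for the moment, N m; "grip_width": finger opening in mm; "grip_force": force on a finger pad.
Only numpy, scipy, OpenCV 4.12 (cv2) and the standard library are available. Lean on these libraries where they do the work, as an engineer would, in place of code of your own. Each camera call takes 0.05 s, during which the arm holds its last target. There are 200 camera calls.

## Working session

There is one attempt and no reset: what is moved stays moved. The work goes in short steps, each a Python script; the robot and the scene stay as the last script left them, time stands still between calls to the robot, and variables do not carry over. Pictures are saved under pics/ and viewed, at most 10 in all, crops included, and the job is handed in when it is done.

```bash
mkdir -p pics; ls
python3 - <<'E'
from station import *
import cv2,numpy as np
o=get_obs();print(o)
for c in("top","side"):
    im=get_image(c);cv2.imwrite(f"pics/{c}0.png",im[:,:,::-1])
    k=get_calibration(c);print(c,k)
    for n in("press","pin_head","hinge_pin","pin_hole","clip","clip_block","salt_shaker","mug_3","tin_tomato","garlic","lemon","dessert_spoon"):
        r=spot_in(n,c);print(n,[(round(x['score'],2),np.round(x['extent'],1).tolist()) for x in r[:2]])
print(get_calibration("wrist"))
E
```

```text
pics
{'t': 0.0, 'joint_pos': array([ 5.73978418e+01,  1.24799807e+01,  9.25296209e+01,  6.68032602e-04,
        7.51310387e+01, -6.42752648e+00]), 'qvel': array([-0.00396086,  0.0016856 , -0.01773535, -0.04732148,  0.08451101,
        0.10357293]), 'effort': array([-3.78950890e-04, -3.96861613e+01, -3.03843212e+01, -3.94352010e-04,
        9.96869348e-03, -1.64541882e-05]), 'tcp_pos': array([275.21402251, 560.2285606 , 229.92296117]), 'ee_rot': array([-1.79860316e+02, -1.63853410e-02,  1.53825176e+02]), 'wrist_force': array([0.6243352 , 0.46181392, 0.28371215]), 'moment': array([ 0.04363246, -0.00627103,  0.0140965 ]), 'grip_force': 0.0, 'grip_width': 85.50573115690452}
top {'fx': 402.7607183956397, 'fy': 402.7607183956397, 'cx': 321.2938002661129, 'cy': 195.49055684552093, 'R': array([[ 0.00417632, -0.99987703,  0.01511595],
       [-0.98276221, -0.00689778, -0.1847454 ],
       [ 0.18482695, -0.01408383, -0.98267016]]), 't': array([  -3.81109642,  528.91194185, 1151.43492591])}
press [(0.73, [291.4, 195.3, 45.6, 81.6])]
pin_head [(0.41, [304.4, 225.2, 10.4, 7.7])]
hinge_pin [(0.62,
[... 1347 characters left out ...]
1, 262.2, 12.9, 25.6])]
tin_tomato []
garlic [(0.72, [267.2, 181.7, 18.4, 17.3]), (0.56, [388.2, 235.9, 21.9, 36.9])]
lemon [(0.97, [295.1, 331.0, 38.7, 44.3])]
dessert_spoon [(0.64, [270.1, 247.2, 57.9, 13.7]), (0.17, [299.7, 159.6, 39.8, 38.1])]
{'fx': 338.0535327959143, 'fy': 338.0535327959143, 'cx': 322.8862143989012, 'cy': 200.89135140752367, 'mount': array([[-2.01441322e-04, -9.59658480e-01, -2.81168209e-01,
         7.18477491e+01],
       [ 9.99999966e-01, -1.46616416e-04, -2.16025945e-04,
         3.15370230e-01],
       [ 1.66087255e-04, -2.81168243e-01,  9.59658476e-01,
        -1.42469049e+02],
       [ 0.00000000e+00,  0.00000000e+00,  0.00000000e+00,
         1.00000000e+00]])}
```

Run:
```python
import cv2,numpy as np
t=cv2.imread("pics/top0.png")[120:270,170:450]; s=cv2.imread("pics/side0.png")[130:360,220:440]
a=cv2.resize(t,(560,300),interpolation=cv2.INTER_CUBIC)
cv2.imwrite("pics/a.png",cv2.resize(t,(790,423),interpolation=cv2.INTER_CUBIC)); cv2.imwrite("pics/b.png",cv2.resize(s,(570,596),interpolation=cv2.INTER_CUBIC))
```

```text
(no output)
```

View pics/a.png

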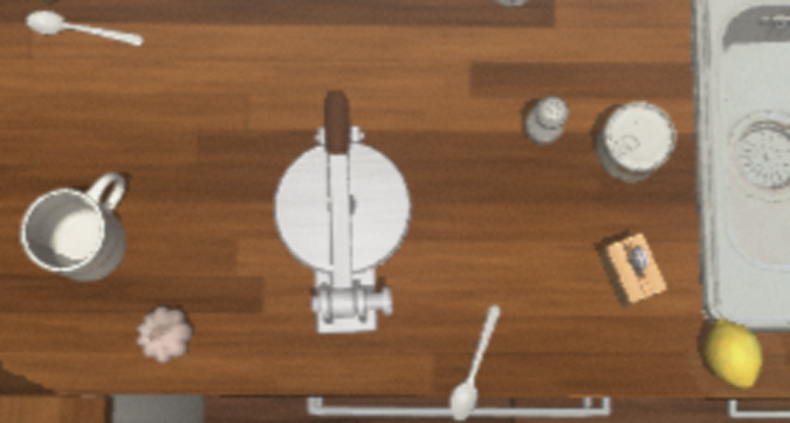

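View pics/b.png

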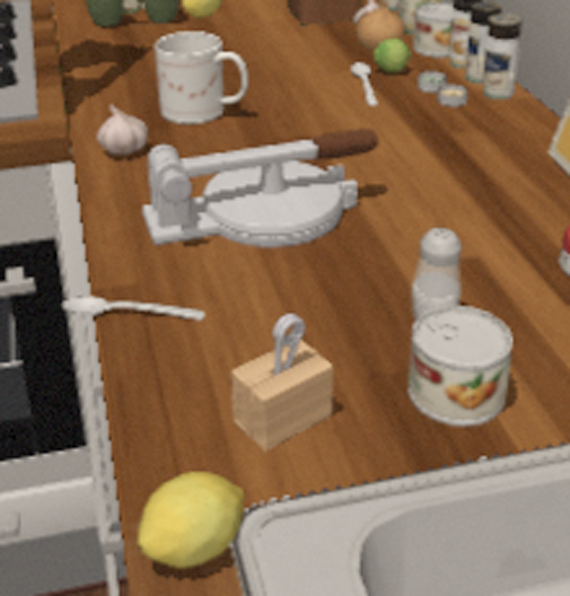

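```bash
cat > h.py <<'E'
from station import *
import cv2,numpy as np
from scipy.spatial.transform import Rotation as Rn
def cam(name,o=None):
    k=get_calibration(name)
    if name=="wrist":
        o=o or get_obs()
        Rt=Rn.from_euler('xyz',o['ee_rot'],degrees=True).as_matrix()
        M=k['mount'];Rc=Rt@M[:3,:3];c=Rt@M[:3,3]+o['tcp_pos']
        return k,Rc.T,-Rc.T@c
    return k,np.array(k['R']),np.array(k['t'])
def ray(C,u,v,z):
    k,R,t=C;d=R.T@np.array([(u-k['cx'])/k['fx'],(v-k['cy'])/k['fy'],1]);c=-R.T@t
    return c+d*(z-c[2])/d[2]
def proj(C,X):
    k,R,t=C;p=R@np.array(X)+t;return np.array([k['fx']*p[0]/p[2]+k['cx'],k['fy']*p[1]/p[2]+k['cy']])
def snap(name,f):
    o=get_obs();im=get_image(name);cv2.imwrite(f"pics/{f}.png",im[:,:,::-1]);return im,cam(name,o)
def down(yaw): return [180,0,yaw]
E
python3 - <<'E'
from h import *
T=cam("top");S=cam("side")
print("grasp_offset",grasp_offset)
for n,u,v,z in(("head",304.4,225.2,70),("block",395.1,216,40),("clip",395.8,211.5,82),("salt",366.6,162.8,45),("tin",394.5,168.6,30),("lemon",429.6,244.9,28),("spoon",338.5,249,5),("garlic",228.8,238,30),("mug",200,200,50),("lever front pin-end",293.8,226,70)):print(n,ray(T,u,v,z).round())
print("side head",ray(S,287.5,201,70),"clip",ray(S,332,257,85),"block",ray(S,330.4,284.3,25))
for yaw in(0,90,180,-90):
    for p in([500,-180,220],[500,80,200]): print(yaw,p,solve_ik(p,down(yaw)))
E
```

```text
grasp_offset 18.700000000000003
head [437.  48.  70.]
block [ 470. -222.   40.]
clip [ 477. -216.   82.]
salt [ 632. -138.   45.]
tin [ 618. -226.   30.]
lemon [ 385. -324.   28.]
spoon [373. -54.   5.]
garlic [403. 272.  30.]
mug [513. 358.  50.]
lever front pin-end [435.  78.  70.]
side head [433.78165143  46.80505782  70.        ] clip [ 478.63481114 -222.19635415   85.        ] block [ 472.97463059 -229.33189037   25.        ]
0 [500, -180, 220] [-2.73681171e+01  1.57183015e+00  1.05701509e+02 -2.54444375e-14
  7.27266610e+01  6.26318829e+01]
0 [500, 80, 200] [ 1.14416383e+00 -4.47708508e-01  1.09986711e+02 -2.54444375e-14
  7.04609979e+01  9.11441638e+01]
90 [500, -180, 220] [-27.36811714   1.57183015 105.7015088    0.          72.72666105
 -27.36811714]
90 [500, 80, 200] [ 1.14416383e+00 -4.47708508e-01  1.09986711e+02 -2.54444375e-14
  7.04609979e+01  1.14416383e+00]
180 [500, -180, 220] [ -27.36811714    1.57183015  105.7015088     0.           72.72666105
 -117.36811714]
180 [500, 80, 200] [  1.14416383  -0.44770851 109.98671066   0.          70.46099785
 -88.85583617]
-90 [500, -180, 220] None
-90 [500, 80, 200] None
```

Run:
```python
from h import *
goto([430,65,150],down(180))
im,C=snap("wrist","w1")
for n in("hinge_pin","pin_head","pin_hole"):
    print(n,[(round(x['score'],2),np.round(x['extent'],1).tolist()) for x in spot_in(n,"wrist")[:2]])
goto([480,-215,170],down(180))
im2,C2=snap("wrist","w2")
for n in("clip","clip_block"):
    print(n,[(round(x['score'],2),np.round(x['extent'],1).tolist()) for x in spot_in(n,"wrist")[:2]])
np.savez("c.npz",R1=C[1],t1=C[2],R2=C2[1],t2=C2[2]);print(get_obs()['t'],get_obs()['wrist_force'],get_obs()['tcp_pos'])
```

```text
hinge_pin [(0.96, [339.6, 215.2, 123.1, 43.0])]
pin_head [(0.8, [337.9, 212.9, 117.1, 44.0])]
pin_hole [(0.66, [337.3, 215.4, 118.6, 44.4]), (0.4, [591.4, 158.9, 97.3, 75.4])]
clip [(0.84, [317.0, 200.7, 24.3, 49.2])]
clip_block [(0.8, [314.9, 180.6, 73.6, 94.6])]
4.65 [-0.58096638 -0.42663438  0.59128943] [ 479.98525037 -213.38246813  169.73523746]
```

View pics/w1.png

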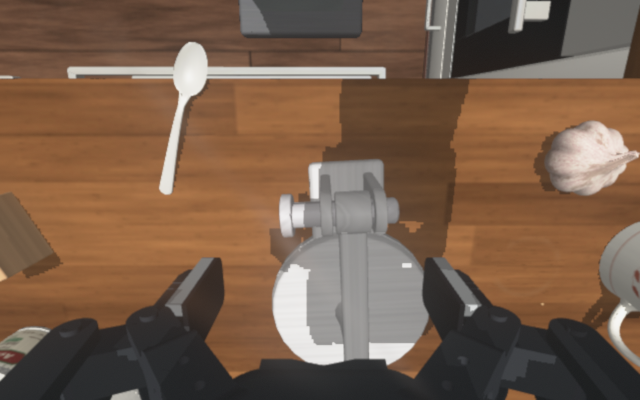

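View pics/w2.png

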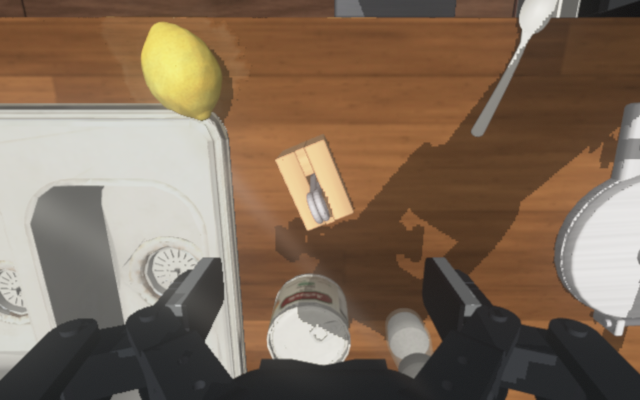

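Run:
```python
import cv2,numpy as np
a=cv2.imread("pics/w1.png")[145:260,265:420];b=cv2.imread("pics/w2.png")[130:240,265:365]
a=cv2.resize(a,None,fx=5,fy=5,interpolation=cv2.INTER_CUBIC);b=cv2.resize(b,None,fx=5,fy=5,interpolation=cv2.INTER_CUBIC)
cv2.imwrite("pics/w1c.png",a);cv2.imwrite("pics/w2c.png",b)
```

```text
(no output)
```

View pics/w1c.png

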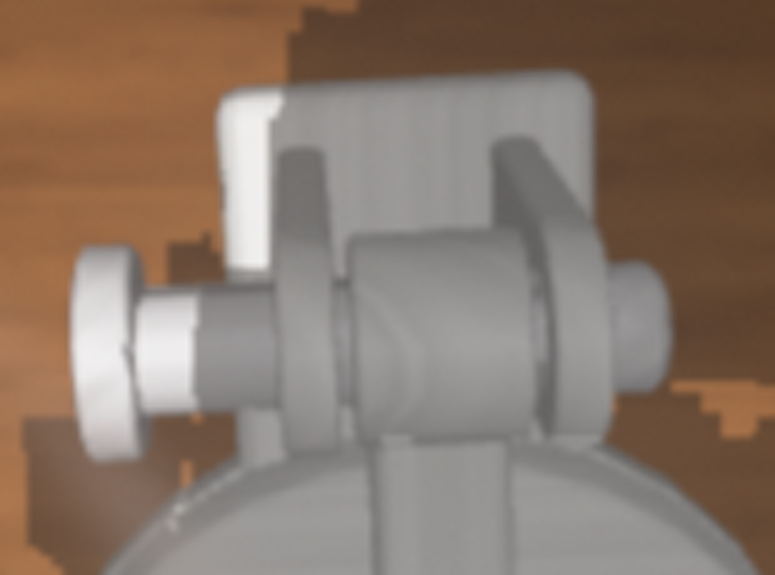

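View pics/w2c.png

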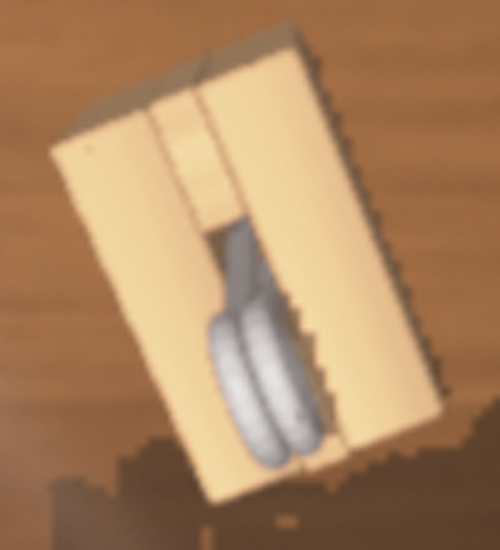

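Run:
```python
from h import *
d=np.load("c.npz");k=get_calibration("wrist")
A=(k,d['R1'],d['t1']);B=(k,d['R2'],d['t2'])
P=lambda C,o,u,v,z:ray(C,o[0]+u/5,o[1]+v/5,z).round(1)
a=(265,145);b=(265,130)
print("head edge(z70)",P(A,a,72,353,70),P(A,a,110,353,70),"free end",P(A,a,672,327,70),P(A,a,640,327,70))
print("cheek tops z86? left:",P(A,a,275,353,80),P(A,a,333,353,80),"right",P(A,a,608,330,80))
print("base corners z~8",P(A,a,218,92,8),P(A,a,594,75,8))
print("clip",P(B,b,268,390,88),P(B,b,268,390,82))
cs=[P(B,b,*c,50) for c in((52,150),(295,48),(440,408),(212,503))];print("block",cs,np.mean(cs,0))
c=P(B,b,268,385,85); c[2]=60
for yaw in(113,-67):
  R=Rn.from_euler('xyz',[180,0,yaw],degrees=True)*Rn.from_euler('y',-35,degrees=True)
  p=c-R.apply([16,0,40]);e=R.as_euler('xyz',degrees=True);print(yaw,p,e,solve_ik(p,e))
```

```text
head edge(z70) [434.7  35.6  70. ] [434.7  40.9  70. ] free end [430.9 118.9  70. ] [430.9 114.4  70. ]
cheek tops z86? left: [431.3  64.   80. ] [431.3  71.7  80. ] right [428.1 108.   80. ]
base corners z~8 [409.1  53.7   8. ] [406.1 117.5   8. ]
clip [ 478.8 -216.3   88. ] [ 480.7 -216.4   82. ]
block [array([ 451.5, -250.3,   50. ]), array([ 435.8, -212.5,   50. ]), array([ 493.9, -188.7,   50. ]), array([ 510.4, -226.1,   50. ])] [ 472.9 -219.4   50. ]
113 [ 475.15652451 -207.34533918  101.94330475] [180.  35. 113.] [-16.37044772   0.95002146 127.87227344 -47.23463884  37.15580366
  -4.29650854]
-67 [ 482.84347549 -225.45466082  101.94330475] [180.  35. -67.] [-40.99505678  29.30903132  91.62406767  14.56865358  91.20958855
 112.09671382]
```

Run:
```python
from h import *
c=np.array([479,-217,65.])
R=Rn.from_euler('xyz',[180,0,112.3],degrees=True)*Rn.from_euler('y',-35,degrees=True)
p=c-R.apply([16,0,55]);e=R.as_euler('xyz',degrees=True)
goto(p,e)
im,C=snap("wrist","w3");np.savez("c3.npz",R=C[1],t=C[2])
x,y=proj(C,c).astype(int);print(x,y,get_obs()['t'])
print([(round(r['score'],2),np.round(r['extent'],1).tolist()) for r in spot_in("clip","wrist")[:2]])
x0,y0=max(x-80,0),max(y-60,0);print(x0,y0)
cv2.imwrite("pics/w3c.png",cv2.resize(im[y0:y0+120,x0:x0+160,::-1],None,fx=4,fy=4,interpolation=cv2.INTER_CUBIC))
```

```text
322 197 6.4667
[(0.9, [323.1, 207.6, 43.5, 62.1])]
242 137
```

View pics/w3c.png

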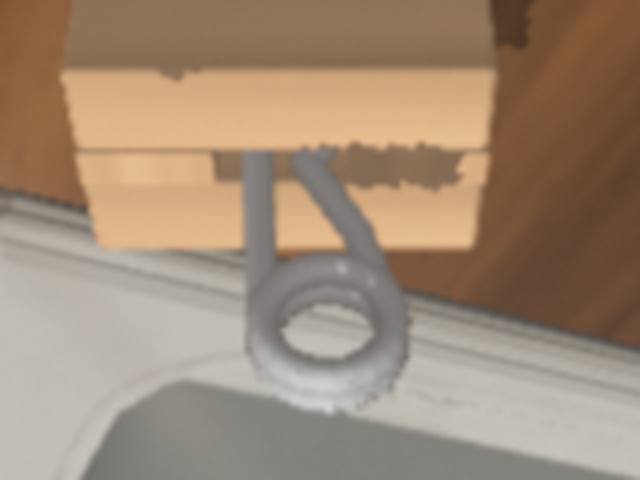

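```bash
cat >> h.py <<'E'
PY=2.8
ey=np.array([-np.sin(np.radians(PY)),np.cos(np.radians(PY)),0]); ex=np.array([ey[1],-ey[0],0])
E
python3 - <<'E'
from h import *
d=np.load("c3.npz");k=get_calibration("wrist");d2=np.load("c.npz")
C3=(k,d['R'],d['t']);C2=(k,d2['R2'],d2['t2'])
for z in(78,82,86):print(z,ray(C3,324,220,z).round(1),ray(C2,318.6,208,z).round(1))
print("ik",solve_ik([480,-217,65],down(-157.7)))
grip(0)
yaw=90+PY
st=np.array([435.5,8,58.])
goto([435.5,5,140],down(yaw));move_l(st)
o=get_obs();b=o['wrist_force']@ey;print(o['t'],o['wrist_force'],o['tcp_pos'],o['grip_width'])
s=0;log=[]
while s<50:
    s+=3 if s<30 else 0.7
    move_l(st+ey*s,speed=60 if s<30 else 20)
    o=get_obs();f=o['wrist_force']@ey-b;log.append((round(s,1),round(f,1),round(float(o['tcp_pos']@ey),2)))
    if f<-9:break
print(log,o['t'],o['tcp_pos'],o['wrist_force'])
E
```

```text
78 [ 482.  -221.9   78. ] [ 482.  -216.4   78. ]
82 [ 479.8 -216.7   82. ] [ 480.7 -216.4   82. ]
86 [ 477.7 -211.5   86. ] [ 479.4 -216.3   86. ]
ik [ -31.96325607   12.58079061  112.18966344    0.           55.22954595
 -144.26325607]
8.8 [ 0.45344221 -0.68489424  0.4349603 ] [435.69700141   7.70146804  58.08681163] 0.1687240663864873
[(3, np.float64(0.7), -10.35), (6, np.float64(0.4), -7.13), (9, np.float64(1.1), -4.12), (12, np.float64(0.6), -1.16), (15, np.float64(0.7), 1.87), (18, np.float64(0.5), 4.78), (21, np.float64(-2.0), 7.41), (24, np.float64(-1.9), 10.68), (27, np.float64(-0.4), 13.85), (30, np.float64(-2.2), 16.91), (30.7, np.float64(-3.4), 17.42), (31.4, np.float64(-3.4), 18.12), (32.1, np.float64(-3.1), 18.85), (32.8, np.float64(-3.0), 19.59), (33.5, np.float64(-3.8), 20.3), (34.2, np.float64(-2.1), 20.99), (34.9, np.float64(-3.5), 21.69), (35.6, np.float64(-2.9), 22.39), (36.3, np.float64(-3.3), 23.08), (37.0, np.float64(-4.1), 23.54), (37.7, np.float64(-6.7), 23.55), (38.4, np.float64(-9.9), 23.57)] 14.35 [433.75802961  44.81533166  58.06816127] [  0.57213371 -10.5935473    0.94712051]
```

```bash
cat >> h.py <<'E'
HOLE=ex*436.05+ey*102.6+np.array([0,0,70.])
GY=-157.7; IY=-177.2
def tcp_for_tip(dx,dy,ztip): # leg tip at hole + dx*ex+dy*ey, height ztip
    p=HOLE+ex*(9.5+dx)+ey*dy; p[2]=ztip+76-grasp_offset; return p
E
python3 - <<'E'
from h import *
p=get_obs()['tcp_pos'];move_l(p-ey*12);move_l(p-ey*12+[0,0,85],speed=250)
grip(45,60)
goto([480.3,-216.6,150],down(GY))
print(get_obs()['tcp_pos'],get_obs()['ee_rot'])
move_l([480.3,-216.6,63.5],speed=120)
o=get_obs();print(o['tcp_pos'],o['wrist_force'],o['t'])
grip(0,80)
o=get_obs();print(o['grip_width'],o['grip_force'],o['wrist_force'])
move_l([480.3,-216.6,135],speed=100)
o=get_obs();print(o['grip_width'],o['wrist_force'])
goto(tcp_for_tip(-3,0,98)+[0,0,15],down(IY));move_l(tcp_for_tip(-3,0,98))
im,C=snap("wrist","w4");np.savez("c4.npz",R=C[1],t=C[2])
for c in("wrist",):
  for n in("clip","pin_hole"):print(n,[(round(r['score'],2),np.round(r['extent'],1).tolist()) for r in spot_in(n,c)[:2]])
h=proj(C,HOLE+[0,0,9]);print("hole_top px",h,"tip px",proj(C,HOLE-3*ex+[0,0,28]),get_obs()['t'],get_obs()['tcp_pos'],get_obs()['ee_rot'])
x0,y0=int(h[0])-65,int(h[1])-55
print(x0,y0);cv2.imwrite("pics/w4c.png",cv2.resize(im[y0:y0+100,x0:x0+130,::-1],None,fx=6,fy=6,interpolation=cv2.INTER_CUBIC))
E
```

```text
[ 480.27907664 -216.32121597  149.95696048] [ 1.79987780e+02  7.05927765e-04 -1.57701567e+02]
[ 480.9503334  -216.95827079   64.17236193] [ 1.01934406 -0.07176217 -0.34862166] 18.5083
8.585119355331859 78.12515258789062 [-0.62673671 -0.79385778  3.114081  ]
8.337078175929689 [ 0.11800761  0.15264029 -0.66841883]
clip [(0.66, [322.5, 253.7, 25.7, 114.0])]
pin_hole [(0.62, [280.9, 200.4, 119.1, 43.0])]
hole_top px [323.70108052 204.67648029] tip px [323.756236   208.91069354] 21.4917 [437.41326592 123.63845978 155.5632281 ] [-1.79996497e+02  1.18224187e-02 -1.77253537e+02]
258 149
```

View pics/w4c.png

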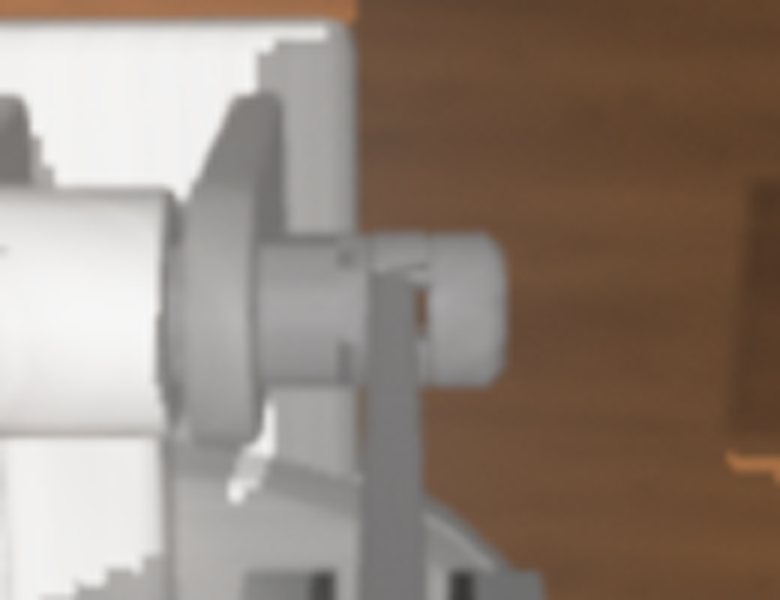

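Run:
```python
from h import *
im,S=snap("side","s1")
o=get_obs();R=Rn.from_euler('xyz',o['ee_rot'],degrees=True)
eye=o['tcp_pos']+R.apply([0,0,-grasp_offset])
leg=[eye+R.apply([9.5,0,s]) for s in(15,76)]
pe=proj(S,eye);pl=[proj(S,q) for q in leg];print(pe,pl,o['t'])
print([(round(r['score'],2),np.round(r['extent'],1).tolist()) for r in spot_in("clip","side")[:2]])
x0,y0=int(pl[1][0])-28,int(pl[1][1])-38
a=cv2.resize(im[y0:y0+54,x0:x0+56,::-1],None,fx=11,fy=11,interpolation=cv2.INTER_CUBIC)
q=[tuple(int(v) for v in ((p-[x0,y0])*11+5)) for p in pl]
for p in q: cv2.circle(a,p,4,(0,0,255),-1)
print(x0,y0,q)
W=cv2.imread("pics/w4.png")[190:330,270:380];W=cv2.resize(W,(396,504),interpolation=cv2.INTER_CUBIC)
out=np.zeros((594,800,3),np.uint8);out[:,:396]=cv2.resize(a,(616,594))[:,110:506];out[:504,402:798]=W
cv2.imwrite("pics/s1c.png",out)
```

```text
[281.65548682 151.22456697] [array([278.46682862, 157.14726309]), array([280.28786951, 178.54352422])] 21.5417
[(0.66, [286.0, 193.6, 15.0, 21.9]), (0.16, [396.9, 270.5, 42.9, 47.0])]
252 140 [(296, 193), (316, 428)]
```

View pics/s1c.png

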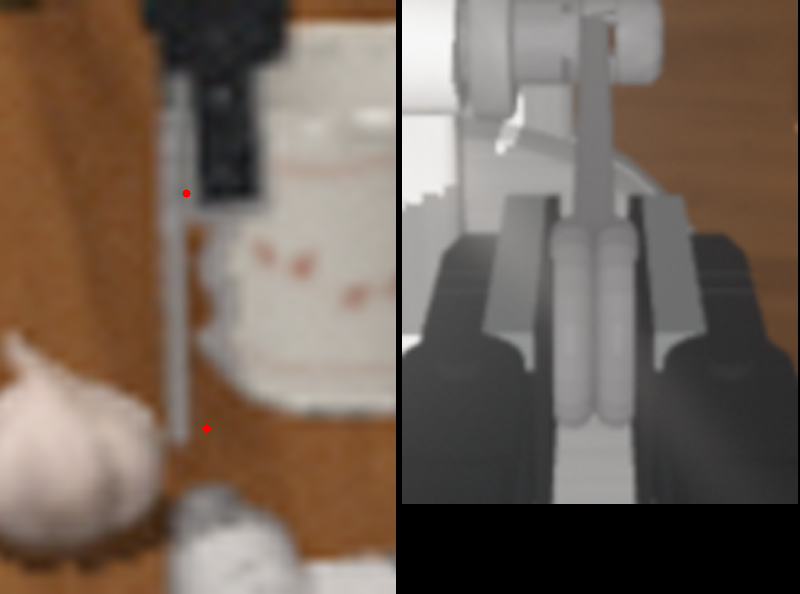

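```bash
cat >> h.py <<'E'
TIP=np.array([15.5,0,57.3]); PITCH=3.0
R0=Rn.from_euler('xyz',[180,0,IY],degrees=True)
def pose(dx,dy,dz,lean): # leg tip relative to hole centre (press axes), lean deg of leg toward -x at its top
    R=Rn.from_rotvec(-ey*np.radians(PITCH+lean))*R0
    tip=HOLE+ex*dx+ey*(dy+0.75)+[0,0,dz]
    return tip-R.apply(TIP),R.as_euler('xyz',degrees=True)
def tipnow(o):
    R=Rn.from_euler('xyz',o['ee_rot'],degrees=True);d=o['tcp_pos']+R.apply(TIP)-HOLE
    return np.round([d@ex,d@ey-.75,d[2]],2)
E
python3 - <<'E'
from h import *
L=11.5
p,e=pose(-4.5,0,16,L);print(p,e,solve_ik(p,e))
move_l(p,e,speed=60)
o=get_obs();print(tipnow(o),o['tcp_pos'],o['ee_rot'],o['wrist_force'],o['moment'],o['t'])
im,C=snap("wrist","w5");np.savez("c5.npz",R=C[1],t=C[2])
h=proj(C,HOLE+[0,0,9]);x0,y0=int(h[0])-50,int(h[1])-40
print("holetop",h,"hole",proj(C,HOLE),"tip",proj(C,HOLE-4.5*ex+.75*ey+[0,0,16]),"mouth",proj(C,HOLE-3.2*ex+[0,0,8.4]),x0,y0)
cv2.imwrite("pics/w5c.png",cv2.resize(im[y0:y0+75,x0:x0+100,::-1],None,fx=8,fy=8,interpolation=cv2.INTER_CUBIC))
E
```

```text
[426.64489169 124.33994957 145.35574986] [-180.    14.5 -177.2] [  8.10426577 -14.48657698 129.83992359  -1.72595334  50.21892893
 -83.75921054]
[-5.15  0.09 16.12] [426.03029774 124.39645122 145.47782397] [ 179.99986358   14.46681456 -177.17138727] [ 1.01036919 -0.25366065 -0.14038998] [ 0.03767768  0.08095117 -0.0312541 ] 21.9917
holetop [320.9526036 198.5888122] hole [321.01845343 191.71496659] tip [322.09731742 198.0390852 ] mouth [320.94395087 193.77538866] 270 158
```

View pics/w5c.png

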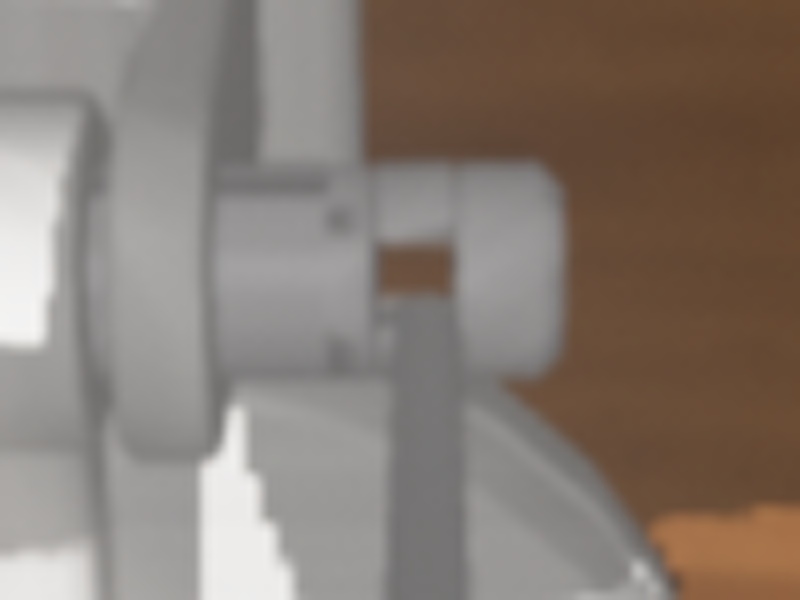

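Run:
```python
from h import *
for f,c,r in(("w4",323,(186,206)),("w5",323,(183,204))):
    g=cv2.imread(f"pics/{f}.png")
    print(f,r,[tuple(int(v) for v in g[y,c]) for y in range(*r)])
def side(g,S,o):
    R=Rn.from_euler('xyz',o['ee_rot'],degrees=True);out=[]
    for s in(30,40,50,60,70,74):
        p=proj(S,o['tcp_pos']+R.apply([9.5,0,s-grasp_offset]));y=int(round(p[1]));x0=int(p[0])-12
        out.append((s,p.round(1).tolist(),x0,(g[y,x0:x0+20].astype(int)@[1,0,-1]).tolist()))
    return out
o=get_obs();im,S=snap("side","s2")
for q in side(cv2.imread("pics/s2.png"),S,o):print(q)
r=regions_of("clip","wrist")
for f in("clip",):
    get_image("wrist");m=regions_of("clip","wrist")
    for q in m[:1]:
        ys=np.where(q['region'])[0];print(q['score'],q['extent'],ys.min(),ys.max())
```

```text
w4 (186, 206) [(67, 85, 110), (91, 100, 115), (118, 120, 126), (133, 132, 136), (140, 140, 143), (146, 146, 148), (149, 149, 152), (141, 141, 144), (129, 129, 131), (123, 124, 126), (122, 123, 125), (122, 122, 125), (122, 123, 125), (122, 122, 125), (122, 122, 124), (121, 122, 124), (122, 123, 125), (121, 122, 124), (122, 121, 124), (122, 122, 124)]
w5 (183, 204) [(146, 146, 148), (148, 148, 151), (150, 150, 152), (145, 145, 147), (131, 133, 137), (103, 110, 122), (73, 87, 108), (64, 80, 105), (62, 80, 105), (62, 80, 106), (66, 83, 108), (87, 97, 113), (108, 112, 118), (116, 117, 120), (118, 118, 120), (117, 118, 120), (118, 118, 120), (117, 118, 120), (117, 118, 120), (117, 118, 119), (118, 118, 120)]
(30, [276.7, 166.7], 264, [-84, -86, -84, -84, -87, -85, -78, -72, -76, -73, -31, -7, -22, -45, -15, -12, -44, -33, -15, -16])
(40, [277.9, 169.9], 265, [-85, -83, -84, -83, -84, -85, -76, -75, -82, -72, -27, -8, -22, -74, -49, -18, -8, -16, -16, -16])
(50, [279.2, 173.2], 267, [-57, -78, -85, -85, -81, -80, -77, -75, -72, -27, -7, -22, -47, -18, -7, -11, -15, -16, -19, -21])
(60, [280.4, 176.3], 268, [-34, -32, -33, -31, -32, -34, -48, -76, -68, -24, -9, -24, -68, -54, -33, -13, -16, -32, -22, -18])
(70, [281.6, 179.5], 269, [-29, -29, -30, -31, -29, -27, -26, -30, -67, -32, -8, -16, -67, -68, -73, -73, -75, -82, -79, -86])
(74, [282.1, 180.8], 270, [-28, -29, -29, -27, -28, -25, -29, -63, -48, -17, -14, -57, -76, -75, -76, -78, -75, -84, -82, -85])
0.69 [322.4, 251.1, 24.5, 109.5] 194 308
```

```bash
sed -i 's/^TIP=.*/TIP=np.array([14.5,0,57.3]); PITCH=3.0/; s/dy+0.75/dy-0.15/; s/-\.75,d\[2\]/+.15,d[2]/' h.py
python3 - <<'E'
from h import *
p,e=pose(-4.2,0,11.2,11.5);move_l(p,e,speed=40);wait(.3)
o=get_obs();print(tipnow(o),o['wrist_force'],o['t'])
im,C=snap("wrist","w6")
print("pred tip edge",proj(C,HOLE+ex*(tipnow(o)[0]-2.45)+[0,0,tipnow(o)[2]-.5]),"mouth",proj(C,HOLE-3.67*ex+[0,0,8.22]),"hole",proj(C,HOLE))
g=im[:,:,2].astype(int)*-1+im[:,:,0]  # red minus blue: brown
print("R-B:");print(g[184:200,312:332])
print(im[178:212:1,322,1].tolist()); print(im[182:200:1,309:335,1])
E
```

```text
[-4.14  0.04 11.28] [0.25592705 0.80150997 0.37522794] 22.825
pred tip edge [322.41792097 194.93771578] mouth [322.4265878  196.95945963] hole [322.44503321 195.4840998 ]
R-B:
[[ 2  2  2  2  2  3  2  2  3  3  2  3  3  2  3  3  3  2  3  3]
 [ 2  3  2  3  2  3  2  2  2  2  3  3  3  2  3  3  2  2  2  2]
 [ 3  2  3  3  3  3  1  2  2  2  2  3  2  2  3  2  3  2  2  2]
 [ 2  2  2  2  3  2  2  3  2  2  2  3  3  3  3  2  2  2  2  3]
 [ 2  2  3  3  2  2  2  2  2  2  3  2  3  2  3  3  2  3  3  2]
 [ 1  2  2  2  3  2  2  2  3  2  2  3  3  2  1  2  3  3  3  2]
 [ 2  3  3  3  3  3  3  3  3  3  3  3  4  4  4  4  2  3  2  3]
 [ 3  2  3  2  3  3  7 10 13 13 14 15 17 17 17 12  5  2  2  3]
 [ 1  2  2  3  3  3 14 28 31 31 32 32 32 32 32 23  7  2  2  2]
 [ 2  1  2  2  2  3 17 36 41 41 40 39 41 42 42 32  8  2  1  1]
 [ 2  2  2  2  2  3 18 37 40 33 25 23 29 38 42 34  9  1  1  2]
 [ 2  2  2  2  1  3 18 33 22 12 10  8 11 15 27 31 10  3  2  1]
 [ 1  2  2  2  2  4 17 23 11  4  3  3  3  4 18 25  8  1  1  2]
 [ 1  2  2  2  2  3 15 15  5  3  3  2  2  2  9 18  5  1  2  2]
 [ 1  2  2  2  2  3  7  6  3  1  2  3  2  
[... 1512 characters left out ...]
82  81  81
   90 134 156 157 156 156 157 156]
 [160 160 161 161 161 159 158 154 133 102  85  83  89  96  98  91  85  82
   88 126 152 159 159 157 157 155]
 [160 160 160 161 160 158 156 152 132 103  89  97 106 110 112 109 103  93
   90 123 151 159 158 157 156 155]
 [157 158 158 157 158 156 153 151 132 103  96 106 114 117 117 117 114 102
   98 143 162 160 157 156 154 153]
 [153 154 155 155 155 152 152 149 131 106 103 111 116 117 117 117 115 108
  105 154 166 158 156 154 153 152]
 [150 151 151 153 152 151 150 149 132 118 114 113 116 117 117 117 115 112
  112 155 164 154 152 152 151 151]
 [148 148 149 152 151 151 150 148 133 123 117 114 116 117 117 116 116 113
  119 154 160 151 149 149 149 148]]
```

```bash
cat >> h.py <<'E'
def go(dx,dy,dz,lean,speed=20):
    p,e=pose(dx,dy,dz,lean);move_l(p,e,speed=speed);wait(.03)
    o=get_obs();F=o['wrist_force'];f=np.round([F@ex,F@ey,F[2]],1);return o,f
E
python3 - <<'E'
from h import *
L=11.5;l=np.radians(L);dx,dz=-4.25,11.2
for i in range(17):
    s=0.5*i
    o,f=go(dx+s*np.sin(l),0,dz-s*np.cos(l),L)
    print(round(s,1),tipnow(o),f,round(o['t'],2))
    if np.linalg.norm(f)>6:break
E
```

```text
0.0 [-4.23  0.02 11.25] [-0.1 -0.8 -0.4] 23.16
0.5 [-4.210e+00 -1.000e-02  1.065e+01] [ 0.8 -0.7 -0.9] 23.44
1.0 [-4.070e+00 -1.000e-02  1.018e+01] [ 0.3  0.2 -0.9] 23.73
1.5 [-3.99 -0.01  9.69] [ 0.3  0.6 -0.4] 24.01
2.0 [-3.85 -0.01  9.23] [-0.1 -0.7 -1.2] 24.29
2.5 [-3.77 -0.    8.71] [-0.6 -0.2 -0.6] 24.57
3.0 [-3.72  0.    8.19] [-0.   0.  -0.7] 24.86
3.5 [-3.57  0.01  7.75] [ 0.3  0.3 -0.6] 25.14
4.0 [-3.46  0.01  7.26] [ 0.2  0.1 -0.5] 25.43
4.5 [-3.39 -0.    6.76] [-0.5  0.2 -1.5] 25.71
5.0 [-3.33 -0.    6.23] [-0.2  0.9 -0.7] 25.99
5.5 [-3.16  0.    5.8 ] [ 0.7  0.2 -1.3] 26.27
6.0 [-3.06  0.01  5.3 ] [-0.  -0.4 -0.5] 26.56
6.5 [-2.97 -0.    4.8 ] [-0.  0. -1.] 26.84
7.0 [-2.85  0.02  4.34] [-1.1  0.5 -0.9] 27.12
7.5 [-2.72 -0.01  3.85] [ 0.2  0.1 -0.3] 27.41
8.0 [-2.6   0.01  3.39] [-0.  -0.7 -0.4] 27.69
```

Run:
```python
from h import *
a=np.array([-2.6,0,3.4,11.5]);b=np.array([0.,0,4.,0])
for i in range(1,9):
    q=a+(b-a)*i/8
    o,f=go(*q)
    print(q.round(2),tipnow(o),f,np.round(o['moment'],2),round(o['t'],2))
    if np.linalg.norm(f)>18:break
```

```text
[-2.28  0.    3.48 10.06] [-2.35 -0.04  3.33] [-0.2  0.7 -0.4] [0.   0.12 0.01] 27.98
[-1.95  0.    3.55  8.62] [-2.23 -0.03  3.27] [-1.2  0.2 -0.9] [-0.    0.09  0.02] 28.26
[-1.62  0.    3.62  7.19] [-2.   -0.01  3.32] [-0.3  0.4 -0.9] [-0.01  0.12 -0.01] 28.54
[-1.3   0.    3.7   5.75] [-1.84 -0.03  3.3 ] [-1.  -0.3 -1. ] [-0.04  0.32 -0.  ] 28.82
[-0.98  0.    3.78  4.31] [-1.71 -0.05  3.32] [-0.7 -0.9  0.4] [-0.05  0.5   0.02] 29.11
[-0.65  0.    3.85  2.88] [-1.54 -0.04  3.34] [-1.7  0.6 -0.3] [-0.09  0.7  -0.04] 29.39
[-0.33  0.    3.92  1.44] [-1.3  -0.06  3.43] [-3.3 -0.1 -0.6] [-0.07  0.88  0.02] 29.68
[0. 0. 4. 0.] [-1.13 -0.05  3.51] [-4.6  0.4  0.7] [-0.11  1.18 -0.05] 29.96
```

Run:
```python
from h import *
grip(0,120)
for x in(.4,.8,1.2,1.6,2.0):
    o,f=go(x,0,4,0)
    print(x,tipnow(o),o['ee_rot'].round(2),f,o['moment'].round(2),round(o['t'],2))
    if np.linalg.norm(f)>15:break
im,C=snap("wrist","w7");print("hole",proj(C,HOLE),"top",proj(C,HOLE+[0,0,9]))
g=im[:,:,0].astype(int)-im[:,:,2]
print(g[186:216,314:332]);print(im[180:215,322,1].tolist(),im[205,305:340,1].tolist())
```

```text
0.4 [-0.99  0.01  3.42] [-180.      2.86 -177.2 ] [-5.8  0.2 -0.6] [-0.01  1.29 -0.02] 30.46
0.8 [-0.89  0.04  3.36] [-180.      2.82 -177.2 ] [-6.6  0.4 -0.4] [-0.05  1.44  0.03] 30.74
1.2 [-0.76  0.01  3.3 ] [-180.      2.79 -177.2 ] [-6.2 -0.5 -0.2] [-0.04  1.53 -0.03] 31.02
1.6 [-0.67  0.04  3.24] [-180.      2.75 -177.2 ] [-6.5 -0.4  0.9] [-0.03  1.6   0.  ] 31.31
2.0 [-0.46  0.05  3.2 ] [-180.      2.72 -177.2 ] [-7.7 -0.3  0.6] [-0.01  1.69  0.02] 31.59
hole [322.39558116 197.82996002] top [322.37510347 202.60692936]
[[ 3  2  2  2  2  2  2  2  3  2  2  3  3  2  2  3  2  3]
 [ 2  3  3  2  2  3  2  3  3  2  2  2  3  2  2  3  3  3]
 [ 3  2  3  3  2  2  3  3  3  2  3  3  2  2  3  3  2  2]
 [ 2  3  3  3  3  3  3  2  3  3  2  2  2  2  3  3  3  2]
 [ 2  3  3  3  3  3  2  2  2  3  2  2  2  2  2  2  3  2]
 [ 2  3  3  3  3  3  3  3  2  3  2  2  2  2  2  2  2  2]
 [ 2  3  3  3  8 11 11  9  9  5  5  8  9  9  5  3  2  2]
 [ 2  2  2  4 15 24 19 11  7  5  9 16 23 24 11  2  2  2]
 [ 3  2  2  4 20 31 17  6  2  3  5 10 20 31 13  3  2  2]
 [ 2  2  1  4 20 24  9  3  2  2  2  4  8 22 12  2  2  1]

[... 789 characters left out ...]
2  3  3]
 [ 2  2  3  3  4  2  2  2  2  2  2  2  3  3  6  6  3  4]
 [ 1  3 10 17 14  6  2  2  2  2  2  2  3  7 17 20 17 15]
 [ 2  4 18 34 26  9  2  2  1  1  2  2  3  9 27 38 36 36]
 [ 3  5 22 40 30 11  2  2  2  2  2  2  3 10 30 44 46 46]
 [ 4  5 23 41 31 10  3  2  2  2  2  3  3 11 31 46 49 48]
 [ 4  5 23 41 27  8  3  2  2  2  2  3  3 10 31 46 48 48]]
[81, 81, 87, 111, 127, 135, 139, 144, 148, 150, 145, 129, 119, 119, 119, 119, 119, 118, 118, 119, 118, 119, 118, 119, 118, 119, 118, 118, 118, 118, 118, 118, 118, 117, 117] [145, 145, 145, 144, 144, 143, 133, 122, 124, 130, 138, 141, 130, 128, 123, 118, 119, 119, 119, 118, 118, 116, 119, 122, 133, 141, 144, 144, 144, 145, 145, 146, 145, 145, 145]
```

Run:
```python
from h import *
for x in np.arange(2.5,6.1,.5):
    o,f=go(x,0,4,0)
    t=tipnow(o);print(x,t,f,o['moment'].round(2)[1],round(o['t'],2))
    if np.linalg.norm(f)>15 or t[0]>1.5:break
im,C=snap("wrist","w8");print("hole",proj(C,HOLE),"top",proj(C,HOLE+[0,0,9]),o['ee_rot'])
g=im[:,:,0].astype(int)-im[:,:,2]
print(g[184:214,[318,319,327,328]].T);print(im[175:222,312,1].tolist());print(im[175:222,322,1].tolist())
```

```text
2.5 [-0.06  0.    3.15] [-8.1  0.7 -0.2] 1.68 31.93
3.0 [0.28 0.02 3.07] [-7.6 -0.4  1. ] 1.76 32.21
3.5 [0.63 0.05 3.  ] [-7.7 -0.8  0.7] 1.75 32.49
4.0 [0.95 0.02 2.93] [-7.3  0.1  0.2] 1.81 32.77
4.5 [1.24 0.03 2.85] [-8.6  0.9 -0.5] 1.86 33.06
5.0 [1.5  0.01 2.76] [-8.3 -0.1  1.9] 1.91 33.34
5.5 [1.71 0.03 2.66] [-8.6 -0.   0.3] 1.99 33.62
hole [322.42904814 194.78833676] top [322.40843842 199.42421554] [-179.99159583    2.55898204 -177.19764304]
[[ 2  3  2  3  2  2  3  8 15 20 20 16  7  2  3  2  3  3  3  2  2  2  2  5
  15 26 30 31 31 30]
 [ 2  2  2  2  2  3  4  9 23 35 29 20  8  3  2  2  3  3  2  3  2  1  3  2
   6  9 10 10 10 11]
 [ 2  3  2  2  2  2  3  9 23 34 30 21  8  3  2  2  2  3  2  2  2  2  2  3
   8 13 15 16 13 11]
 [ 2  2  2  3  2  2  2  5  9 13 13 12  6  3  2  2  2  3  3  3  2  3  3  7
  19 30 35 35 33 31]]
[151, 150, 151, 150, 140, 128, 127, 136, 142, 144, 146, 143, 132, 122, 123, 135, 151, 160, 162, 164, 163, 160, 156, 154, 152, 150, 149, 145, 140, 129, 119, 114, 113, 124, 143, 152, 152, 153, 152, 152, 152, 152, 152, 153, 153, 152, 151]
[81, 81, 81, 81, 91, 107, 125, 134, 140, 143, 146, 149, 152, 154, 156, 151, 136, 110, 110, 118, 119, 119, 119, 119, 118, 119, 119, 119, 118, 119, 118, 118, 118, 117, 118, 117, 117, 117, 118, 117, 117, 118, 117, 116, 117, 116, 117]
```

Run:
```python
from h import *
for x in(6,6.5,7.0):
    o,f=go(x,0,4,0)
    t=tipnow(o);print(x,t,f,o['moment'].round(2)[1],round(o['t'],2))
    if np.linalg.norm(f)>16:break
    im,C=snap("wrist","w9")
    g=im[:,:,0].astype(int)-im[:,:,2]
    print(g[184:204,[319,327]].T.tolist());c=im[172:215,312,1].astype(int);print(c.tolist());print(im[184:200,322,1].tolist())
    if g[186:199,[319,327]].max(0).mean()<12: break
```

```text
6 [1.94 0.01 2.58] [-9.1 -0.1  0.9] 2.14 33.96
[[2, 2, 2, 2, 2, 3, 3, 9, 23, 34, 28, 18, 8, 3, 2, 2, 3, 2, 3, 2], [3, 2, 2, 2, 2, 3, 3, 9, 24, 33, 30, 17, 7, 3, 2, 2, 3, 2, 3, 2]]
[151, 150, 150, 150, 150, 150, 150, 145, 132, 129, 138, 142, 145, 146, 142, 132, 123, 123, 135, 151, 159, 161, 163, 162, 159, 156, 152, 150, 149, 147, 144, 139, 127, 117, 114, 113, 129, 146, 152, 152, 152, 152, 152]
[143, 146, 149, 152, 155, 156, 153, 137, 114, 110, 118, 119, 119, 118, 118, 118]
6.5 [2.15 0.02 2.51] [-9.4  0.4  1.4] 2.2 34.29
[[2, 3, 3, 3, 2, 2, 3, 9, 24, 34, 23, 8, 3, 2, 2, 2, 3, 3, 2, 1], [2, 2, 2, 2, 2, 2, 3, 10, 24, 34, 29, 11, 4, 2, 2, 2, 2, 3, 2, 2]]
[150, 150, 150, 150, 150, 150, 150, 147, 135, 131, 138, 143, 146, 147, 142, 132, 122, 122, 135, 151, 159, 162, 163, 162, 158, 154, 152, 150, 149, 147, 144, 138, 127, 118, 113, 113, 137, 150, 152, 152, 151, 152, 152]
[144, 147, 150, 152, 155, 157, 153, 139, 114, 111, 117, 119, 118, 119, 118, 119]
7.0 [2.3  0.01 2.4 ] [-9.7  0.3  0.7] 2.29 34.62
[[2, 2, 3, 3, 3, 2, 3, 4, 16, 32, 21, 7, 3, 3, 2, 2, 2, 2, 2, 2], [3, 2, 3, 3, 2, 3, 3, 10, 24, 31, 18, 6, 3, 2, 3, 3, 3, 2, 2, 2]]
[150, 150, 150, 149, 149, 149, 141, 138, 132, 134, 140, 144, 146, 147, 143, 132, 122, 123, 135, 151, 159, 161, 161, 161, 157, 154, 151, 149, 148, 145, 143, 137, 125, 116, 112, 117, 138, 150, 152, 151, 152, 152, 152]
[145, 147, 150, 152, 155, 157, 156, 150, 126, 113, 118, 118, 118, 119, 118, 118]
```

Run:
```python
from h import *
o,f=go(1.9,0,3.5,0);print(tipnow(o),f,o['moment'].round(2)[1])
x=1.9
for z in np.arange(2.5,-14.1,-1.0):
    o,f=go(x,0,z,0,25)
    print(round(x,2),z,tipnow(o),f,o['moment'].round(2)[1],round(o['t'],2))
    if abs(f[0])>4: x+=np.sign(f[0])*.4
    if abs(f[2])>9 or np.linalg.norm(f)>14:break
```

```text
[ 1.38 -0.02  3.29] [-4.9  0.9 -0.7] 1.14
1.9 2.5 [ 1.42 -0.05  2.35] [-5.1  0.3 -0.3] 1.22 35.4
1.5 1.5 [ 1.32 -0.01  1.46] [-4.6  0.3 -1.4] 1.17 35.68
1.1 0.5 [ 1.26 -0.03  0.59] [-5.4  0.5 -1.3] 1.05 35.97
0.7 -0.5 [ 1.07 -0.01 -0.37] [-4.7 -0.1 -0.6] 0.82 36.25
0.3 -1.5 [ 0.89  0.   -1.32] [-2.7 -0.6 -1.2] 0.67 36.53
0.3 -2.5 [ 0.78  0.01 -2.35] [-2.1  0.7 -0.9] 0.56 36.82
0.3 -3.5 [ 0.71 -0.01 -3.4 ] [-2.2  0.1 -0.9] 0.43 37.1
0.3 -4.5 [ 0.61 -0.01 -4.45] [-1.1 -0.5 -1.3] 0.42 37.38
0.3 -5.5 [ 0.56 -0.01 -5.46] [-0.5 -0.5 -0.7] 0.29 37.67
0.3 -6.5 [ 0.49 -0.01 -6.47] [-2.3 -0.2 -0.9] 0.24 37.95
0.3 -7.5 [ 0.45  0.01 -7.51] [-0.8  0.  -0.5] 0.12 38.23
0.3 -8.5 [ 0.45 -0.01 -8.48] [-1.2  0.  -1.5] 0.14 38.52
0.3 -9.5 [ 0.39  0.01 -9.52] [-0.7  1.3 -1.2] 0.17 38.8
0.3 -10.5 [ 3.90e-01 -1.00e-02 -1.05e+01] [ 0.3  1.3 -0.7] 0.12 39.08
0.3 -11.5 [ 3.500e-01 -1.000e-02 -1.153e+01] [-0.  -0.4 -1. ] 0.07 39.37
0.3 -12.5 [ 3.500e-01 -1.000e-02 -1.253e+01] [-1.3  0.3 -1.1] 0.08 39.65
0.3 -13.5 [ 3.300e-01 -1.000e-02 -1.354e+01] [-0.4 -0.4 -1.4] 0.08 39.93
```

Run:
```python
from h import *
for z in np.arange(-14.5,-34.1,-0.75):
    o,f=go(.3,0,z,0,25)
    print(z,tipnow(o),f,o['moment'].round(2)[1],round(o['t'],2))
    if abs(f[2])>23 or np.linalg.norm(f)>25:break
```

```text
-14.5 [ 3.200e-01  1.000e-02 -1.453e+01] [-0.6  0.3 -1.8] 0.07 40.22
-15.25 [ 3.100e-01 -1.000e-02 -1.528e+01] [-0.4  0.8 -1.5] 0.09 40.5
-16.0 [  0.44   0.02 -15.93] [-0.   0.5  0.2] 0.05 40.78
-16.75 [  0.53   0.04 -16.52] [-0.8  0.3  0.3] 0.09 41.07
-17.5 [  0.62   0.04 -17.29] [-1.2 -0.1  1.7] 0.08 41.35
-18.25 [  0.57   0.04 -18.14] [-0.7  0.4  2.9] 0.08 41.63
-19.0 [  0.44  -0.   -19.2 ] [0.4 0.6 0.9] -0.1 41.92
-19.75 [  0.41  -0.03 -19.9 ] [ 1.7 -0.3  0.8] -0.22 42.2
-20.5 [  0.42  -0.03 -20.52] [1.3 0.1 0.9] -0.17 42.48
-21.25 [ 3.500e-01 -1.000e-02 -2.142e+01] [ 2.3 -0.2 -0.3] -0.27 42.77
-22.0 [ 3.400e-01 -1.000e-02 -2.211e+01] [ 1.8 -1.  -0.2] -0.35 43.05
-22.75 [  0.31  -0.   -22.84] [ 2.2 -0.2 -0.7] -0.31 43.33
-23.5 [ 2.700e-01 -2.000e-02 -2.365e+01] [ 2.7 -0.5 -1.7] -0.43 43.62
-24.25 [  0.26  -0.   -24.35] [ 3.1  0.3 -1. ] -0.38 43.9
-25.0 [ 2.300e-01 -2.000e-02 -2.521e+01] [ 2.5  0.9 -1.4] -0.51 44.18
-25.75 [  0.14   0.   -25.95] [ 2.4 -0.5 -2.7] -0.5 44.47
-26.5 [ 1.800e-01 -1.000e-02 -2.662e+01] [ 1.6 -0.8 -2.2] -0.4 44.75
-27.25 [  0.16  -0.03 -27.47] [ 2.4  0.8 -5.1] -0.48 45.03
-28.0 [ 1.200e-01 -1.000e-02 -2.821e+01] [ 2.8 -0.5 -4.3] -0.47 45.32
-28.75 [ 1.700e-01 -2.000e-02 -2.887e+01] [ 2.8  0.  -3.8] -0.39 45.6
-29.5 [ 1.600e-01  1.000e-02 -2.962e+01] [ 2.1 -0.1 -3.6] -0.39 45.88
-30.25 [ 1.900e-01 -1.000e-02 -3.029e+01] [ 1.7  0.8 -3. ] -0.3 46.17
-31.0 [  0.    -0.   -31.08] [ 0.6  0.9 -2.1] -0.15 46.45
-31.75 [-8.000e-02 -2.000e-02 -3.183e+01] [ 0.5  0.4 -0.9] 0.01 46.73
-32.5 [  0.19  -0.   -32.54] [-0.4 -0.1 -1.7] 0.0 47.02
-33.25 [ 2.70e-01 -1.00e-02 -3.33e+01] [-0.3  0.1 -0.3] 0.03 47.3
-34.0 [  0.32  -0.   -34.  ] [-0.6  0.  -1.3] -0.01 47.58
```

Run:
```python
from h import *
grip(26)
o=get_obs();print(o['grip_width'],o['wrist_force'],o['t'])
p=o['tcp_pos'];move_l(p+[0,0,70],speed=120)
im,C=snap("wrist","w10")
for q in regions_of("clip","wrist")[:2]:
    print(q['score'],q['extent'])
E_=HOLE-.15*ey
for nm,x,z in(("eye top",9.5,54),("eye",9.5,42),("leg top",0,42),("tip",0,-34),("eye+12",21.5,42),("eye-12",-2.5,42)):print(nm,proj(C,E_+ex*x+[0,0,z]).round(1))
im,S=snap("side","s3")
for q in regions_of("clip","side")[:2]:
    ys,xs=np.where(q['region']);print(q['score'],q['extent'],ys.min(),ys.max(),xs.min(),xs.max())
for nm,x,z in(("eye top",9.5,54),("eye",9.5,42),("leg top",0,42),("tip",0,-34),("lip",14,-9)):print(nm,proj(S,E_+ex*x+[0,0,z]).round(1))
print(im[165:208,279:300].mean(2).astype(int))
print(get_obs()['t'])
```

```text
25.783679958463324 [-0.5007008  -0.3514302  -0.54665271] 47.9
0.72 [322.1, 211.1, 20.0, 55.0]
0.39 [50.2, 360.9, 100.5, 78.1]
eye top [322.2 225.2]
eye [322.2 217.3]
leg top [322.2 202.5]
tip [322.4 171.1]
eye+12 [322.2 235.3]
eye-12 [322.2 198.6]
0.38 [284.9, 179.6, 9.9, 11.3] 170 184 280 288
0.2 [283.4, 196.0, 14.5, 19.2] 185 204 279 292
eye top [284.  169.1]
eye [284.3 173.3]
leg top [280.8 173.7]
tip [282.9 199. ]
lip [287.3 190.1]
[[ 70  75 122 161 169 173 176 174 175 171 162 169 178 176 172 166 162 163
  150 129 139]
 [ 71  76 115 161 171 175 178 177 179 179 177 176 175 171 153 140 149 159
  147 138 150]
 [ 71  72 114 160 169 174 176 178 180 180 181 180 178 171 150 145 161 165
  160 159 161]
 [ 70  68 111 156 170 174 178 179 180 182 179 179 179 176 170 166 169 169
  167 163 159]
 [ 70  72 104 147 166 176 173 166 181 181 182 179 180 177 176 174 174 169
  168 165 162]
 [ 71  68 125 177 188 187 187 166 168 180 180 181 180 179 177 175 172 169
  167 164 160]
 [ 67 115 178 201 193 175 170 170 172 167 180 179 180 178 178 176 175 170
  169 165 159]
 [ 85 124 161 170 157 144 146 150 149
[... 2475 characters left out ...]
8 143 143 145 143 141 143 141 137  96  87  94 100  85
   55  58  65]
 [147 140 136 145 139 144 142 143 142 140 140 144 132  98  97  92  84  69
   56  53  74]
 [145 140 138 133 141 142 142 140 137 137 135 130 123 119  96  95  81  57
   57  61  90]
 [144 140 143 128 133 138 136 135 133 129 122 122 135 121  80  94  81  57
   58  64 103]
 [145 140 147 139 133 128 122 124 120 122 132 131 136 118  60  77  93  80
   55 116 172]
 [146 138 149 143 137 132 131 133 132 135 137 138 134 115  51  70  94  95
   84 104 146]
 [149 144 150 145 142 139 140 139 139 136 138 138 138 120  85 111 121 117
  116 117 114]
 [152 144 152 144 144 137 138 139 138 137 138 138 137 123 103 119 124 146
  175 148 112]]
48.8333
```

Run:
```python
from h import *
o=get_obs();print(o['t'],o['tcp_pos'],o['wrist_force'])
print(sign_off())
```

```text
48.8333 [441.55669767 124.11067247 162.90556193] [ 0.06386513  0.13766013 -0.13254242]
the job is handed in; nothing more can be done
None
```

The job is handed in: the pin is fully home, the clip's leg is through the hole and the clip is released, at 48.8 s. I judged the bow sprung over from the force trace and the eye's seat height. The bow was hidden behind the cheek and I had used all 10 picture views, so I never saw it seated. Sampled forces reached about 10 N on the pin head and through the clip, but the 15 N peak you gave for springing the bow over never showed in my samples.

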